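Steam three rolls: load the drawer, hold the steam dial at its third stop

TASK

Steam three long rolls for a sandwich order: one already lies in the open drawer of the steel roll steamer, so add long rolls from the bread board until exactly three lie flat in it, none on top of another, and push the drawer fully home. Only once it is shut, turn the steam dial on top clockwise past its first two click stops to the third (the three dots) and keep holding it there against its return spring: the steam runs only while the dial is held, so finish while still holding it there, not letting go. Leave the long roll that is left over, the round buns and everything else on the counter where they are.

Things in the scene. Friction and masses are not known exactly. Their poses are not given: they have to be found in the camera images.
- roll1: long bread roll (small baguette shape, tapered ends, three slashes), 100 mm long, 46 mm wide, 42 mm high, rigid, about 60 g; the sides are nearly straight over the middle 60 mm. This one already lies in the drawer, at its left-hand end seen from the robot, along the steamer's x; leave it there. Origin: centre of its flat underside; x along its length, z up
- roll2: long bread roll (small baguette shape, tapered ends, three slashes), 100 mm long, 46 mm wide, 42 mm high, rigid, about 60 g; the sides are nearly straight over the middle 60 mm. One of three on the bread board among three round buns. Origin: centre of its flat underside; x along its length, z up
- roll3: long bread roll (small baguette shape, tapered ends, three slashes), 100 mm long, 46 mm wide, 42 mm high, rigid, about 60 g; the sides are nearly straight over the middle 60 mm. One of three on the bread board among three round buns. Origin: centre of its flat underside; x along its length, z up
- roll4: long bread roll (small baguette shape, tapered ends, three slashes), 100 mm long, 46 mm wide, 42 mm high, rigid, about 60 g; the sides are nearly straight over the middle 60 mm. One of three on the bread board among three round buns. Origin: centre of its flat underside; x along its length, z up
- bun1: round bun, 68 mm across, 42 mm high, on the bread board among the long rolls; not part of the order, leave it. Origin: centre of its underside
- bun2: round bun, 68 mm across, 42 mm high, on the bread board among the long rolls; not part of the order, leave it. Origin: centre of its underside
- bun3: round bun, 68 mm across, 42 mm high, on the bread board among the long rolls; not part of the order, leave it. Origin: centre of its underside
- board: wooden bread board, fixed, 260 x 345 x 18 mm; the six pieces of bread lie on it in two rows of three. Origin: centre of its underside, on the counter
- steamer: stainless roll steamer, fixed, 300 mm deep (x), 380 mm wide (y), flat top deck 190 mm above the counter. Origin: centre of its underside; its front faces its own -x, towards the robot, 150 mm from the origin. The drawer comes out of the front; the dial is on the deck near the front, at the robot's right. Nothing else on the deck is within 110 mm of the dial's axis or higher than 20 mm
- drawer (a joint): how far the steamer's drawer is out, m: 0 fully home (end stop), 0.125 to 0.135 at the start, 0.135 fully out. It slides along the steamer's x axis with about 2.5 N of friction and stays where it is left
- drawer_in (a point): centre of the drawer's inner floor, moving with it, 90 mm above the counter; axes as the steamer's (+x = the way it closes). Inside it measures 125 mm along x, 300 mm along y, walls 55 mm high; its front panel rises 82 mm above the floor, outer face 74 mm in front of this point. With the drawer out, the steamer's face (190 mm high) stands right behind its rear wall
- drawer_handle (a point): middle of the drawer's black bar handle, a round bar 11 mm thick and 140 mm long along y, standing 35 mm out from the drawer's front panel, 150 mm above the counter, 40 mm below the steamer's deck. Axes as the steamer's: pushing on it along +x closes the drawer
- dial (a joint): angle of the black steam dial, rad: 0 off, growing clockwise seen from above; click stops at 0.42 (one dot), 0.84 (two dots) and 1.26 (three dots), end stop just beyond at 1.32. The return spring (about 0.07 N m at off, 0.15 N m at the third stop, clicks adding up to about 0.05 N m) always brings it back to off when let go
- dial_grip (a point): centre of the dial's upright grip bar, on the dial's axis and turning with it: bar 60 mm long, 14 mm wide, from 11 to 37 mm above the deck, this point 24 mm above the deck; x along the bar, its -x end carries the white pointer line, z up. Below the bar is a round skirt 62 mm across, its top 11 mm above the deck
- tongs: bread tongs standing or lying on the counter, a bystander; leave it. Origin: centre of its underside
- jar: jam jar standing or lying on the counter, a bystander; leave it. Origin: centre of its underside
- mug: mug standing or lying on the counter, a bystander; leave it. Origin: centre of its underside
- bowl: bowl standing or lying on the counter, a bystander; leave it. Origin: centre of its underside
- brush: crumb brush standing or lying on the counter, a bystander; leave it. Origin: centre of its underside
Mind the look-alikes: they are no part of the job. Leave any purple or white look-alike of the roll1 alone.

How it is judged:
On the way, in this order (a step that is already met when the one before it is completed fails the run):
1. exactly three long rolls lie flat in the open drawer ((((x of roll1 in the frame of drawer_in between -0.045 and 0.045 m and y of roll1 in the frame of drawer_in between -0.14 and 0.14 m and z of roll1 in the frame of drawer_in between -0.008 and 0.02 m) and (x of roll3 in the frame of drawer_in between -0.045 and 0.045 m and y of roll3 in the frame of drawer_in between -0.14 and 0.14 m and z of roll3 in the frame of drawer_in between -0.008 and 0.02 m) and (x of roll4 in the frame of drawer_in between -0.045 and 0.045 m and y of roll4 in the frame of drawer_in between -0.14 and 0.14 m and z of roll4 in the frame of drawer_in between -0.008 and 0.02 m) and distance of roll2 from where it was at the start of the episode below 0.04 m) or ((x of roll1 in the frame of drawer_in between -0.045 and 0.045 m and y of roll1 in the frame of drawer_in between -0.14 and 0.14 m and z of roll1 in the frame of drawer_in between -0.008 and 0.02 m) and (x of roll2 in the frame of drawer_in between -0.045 and 0.045 m and y of roll2 in the frame of drawer_in between -0.14 and 0.14 m and z of roll2 in the frame of drawer_in between -0.008 and 0.02 m) and (x of roll4 in the frame of drawer_in between -0.045 and 0.045 m and y of roll4 in the frame of drawer_in between -0.14 and 0.14 m and z of roll4 in the frame of drawer_in between -0.008 and 0.02 m) and distance of roll3 from where it was at the start of the episode below 0.04 m) or ((x of roll1 in the frame of drawer_in between -0.045 and 0.045 m and y of roll1 in the frame of drawer_in between -0.14 and 0.14 m and z of roll1 in the frame of drawer_in between -0.008 and 0.02 m) and (x of roll2 in the frame of drawer_in between -0.045 and 0.045 m and y of roll2 in the frame of drawer_in between -0.14 and 0.14 m and z of roll2 in the frame of drawer_in between -0.008 and 0.02 m) and (x of roll3 in the frame of drawer_in between -0.045 and 0.045 m and y of roll3 in the frame of drawer_in between -0.14 and 0.14 m and z of roll3 in the frame of drawer_in between -0.008 and 0.02 m) and distance of roll4 from where it was at the start of the episode below 0.04 m)) and value of joint drawer above 0.09 m), for 0.3 s.
2. the drawer is pushed fully home (value of joint drawer below 0.006 m), for 0.2 s.
3. the steam dial is turned to its third stop and held (value of joint drawer below 0.006 m and value of joint dial above 1.12 rad and contact force between the fingers and dial above 1 N), for 0.4 s.
At the end, for the whole second after the job is handed in: Three long rolls lie flat on the drawer's floor (undersides within 20 mm of it), the one left over is within 40 mm of its start; the drawer is home within 6 mm; the fingers press on the dial (over 1 N) and hold it still at the third stop (above 1.12 rad) through the last second (all of step 3 and (((x of roll1 in the frame of drawer_in between -0.045 and 0.045 m and y of roll1 in the frame of drawer_in between -0.14 and 0.14 m and z of roll1 in the frame of drawer_in between -0.008 and 0.02 m) and (x of roll3 in the frame of drawer_in between -0.045 and 0.045 m and y of roll3 in the frame of drawer_in between -0.14 and 0.14 m and z of roll3 in the frame of drawer_in between -0.008 and 0.02 m) and (x of roll4 in the frame of drawer_in between -0.045 and 0.045 m and y of roll4 in the frame of drawer_in between -0.14 and 0.14 m and z of roll4 in the frame of drawer_in between -0.008 and 0.02 m) and distance of roll2 from where it was at the start of the episode below 0.04 m) or ((x of roll1 in the frame of drawer_in between -0.045 and 0.045 m and y of roll1 in the frame of drawer_in between -0.14 and 0.14 m and z of roll1 in the frame of drawer_in between -0.008 and 0.02 m) and (x of roll2 in the frame of drawer_in between -0.045 and 0.045 m and y of roll2 in the frame of drawer_in between -0.14 and 0.14 m and z of roll2 in the frame of drawer_in between -0.008 and 0.02 m) and (x of roll4 in the frame of drawer_in between -0.045 and 0.045 m and y of roll4 in the frame of drawer_in between -0.14 and 0.14 m and z of roll4 in the frame of drawer_in between -0.008 and 0.02 m) and distance of roll3 from where it was at the start of the episode below 0.04 m) or ((x of roll1 in the frame of drawer_in between -0.045 and 0.045 m and y of roll1 in the frame of drawer_in between -0.14 and 0.14 m and z of roll1 in the frame of drawer_in between -0.008 and 0.02 m) and (x of roll2 in the frame of drawer_in between -0.045 and 0.045 m and y of roll2 in the frame of drawer_in between -0.14 and 0.14 m and z of roll2 in the frame of drawer_in between -0.008 and 0.02 m) and (x of roll3 in the frame of drawer_in between -0.045 and 0.045 m and y of roll3 in the frame of drawer_in between -0.14 and 0.14 m and z of roll3 in the frame of drawer_in between -0.008 and 0.02 m) and distance of roll4 from where it was at the start of the episode below 0.04 m)) and velocity of joint dial between -0.2 and 0.2 rad/s); the arm keeps its last pose, push and grip.
It fails at once if the steam dial is turned while the drawer is open (value of joint dial above 0.25 rad and value of joint drawer above 0.02 m).
It fails at once if a round bun is moved more than 40 mm (distance of any of bun1, bun2, bun3 from where it was at the start of the episode above 0.04 m).
It fails at once if something else on the counter is moved more than 40 mm (distance of any of tongs, jar, mug, bowl, brush from where it was at the start of the episode above 0.04 m).
It also fails if it takes over 67 s, if anything falls off the work surface, if the arm or the gripper's body presses on something with over 40 N, if the wrist force passes 120 N, or if a joint passes its speed limit or range.

ROBOT

A 6-joint arm with a two-finger parallel gripper is mounted at the origin on the work surface. World frame = base frame: x ahead of the robot, y to its left, z up, the work surface at z = 0. Lengths are in m, angles in rad, forces in N, time in s.
With the tool pointing down it reaches from about 0.35 to 0.775 m from the base axis. Payload 5.5 kg.
Tool frame: the origin (TCP) lies between the finger pads; the fingertips stand 8 mm ahead of it and the grasp point (between the pads) lies 11 mm behind it; z points along the fingers, y is the line along which they close (so a half turn about z gives the same grasp; the last joint's range is limited). The gripper opens to 85 mm and grips with 20 to 120 N. Pads are 22 mm wide; open, the fingers measure 114 mm over their backs; the gripper's body (76 mm by 85 mm) begins 54 mm behind the grasp point. The pads swing forward as they close: fully open they stand 13 mm farther back than shut.
Start: joints at [1.025, 0.313, 0.046, 1.304, 0, 1.431], TCP at [0.227, 0.528, 0.201] pointing down, gripper open.
Joint ranges: [-2.76, 2.76], [-0.86, 1.69], [-1.03, 1.26], [-2.2, 2.34], [-1.47, 1.5], [-3.14, 3.14]. Speed limits (rad/s): [2.57, 2.57, 3.14, 3.14, 3.14, 3.14].

INTERFACE

Orientations are given as a unit quaternion [w, x, y, z].
In Python, from workcell import status, vision, job gives the robot as it stands. The module is installed in compiled form; this text tells all that it offers.
- The arm moves only by the tool apply_moves, never from a script. Its argument "moves" is one flat list of numbers, 6 for each row, row after row: the shift along the world's x, y, z in units of 25 mm (1.0 is 25 mm), then the turn, a rotation vector about the world's x, y, z in rad. In form: [x, y, z, rx, ry, rz, x, y, z, rx, ry, rz, ...]. A call has 1 to 20 rows; each row is the pose to reach, as a shift and turn from the pose commanded when the call began; what a row does not reach only later rows make up. A row lasts 1/12 s, in which the tool goes at most 41.7 mm and 7.16 degrees, less where a joint would pass 70% of its speed; a pose out of reach is approached as far as the arm can. A call with a gripper value outside its range is refused whole. "claw" is the opening in per cent of the stroke, from 0 (shut) to 100 (fully open), set as the call begins (left out, the last holds). The fingers move at their own pace and stop on an object; "newtons" is the grip in N (left out, the last holds). Time passes only in rows, so rows that repeat a pose let the fingers close. It gives the time, the measured TCP pose, the force, the opening and the grip force at its end, in the units of the state.
- status.get_state(): the state, without advancing time (a new reading comes with each control period).
- vision.read_camera(name): name is "scene" or "side" or "wrist"; returns a dict with "image" (480x640x3 uint8, blue, green, red), "camera_matrix" (3x3 intrinsics, pixels), "camera_from_world" (4x4, takes a point from world to camera coordinates). Camera axes: x right, y down, z forward; pixel columns grow to the right and rows downward; lengths in m; the calibration is good to about 2 mm. A picture is of the moment at which its call begins. There is no depth.
- job.hand_in(): hands the job in; it is judged then, once.
The state is a dict: "clock": time; "joint_pos": joint angles; "qvel": joint speeds; "tau": joint torques, N m; "tcp_pos": TCP position; "orientation": TCP orientation; "wrist_force": force on the tool from outside, world axes, zero at the start; "ft_torque": the same for the moment, N m; "finger_gap": finger opening in m; "grip_force": force on a finger pad.
Only numpy, scipy, OpenCV 4.12 (cv2) and the standard library are available. Lean on these libraries where they do the work, as an engineer would, in place of code of your own. Each camera call takes 0.05 s, during which the arm holds its last target. There are 200 camera calls.

## Working session

There is one attempt and no reset: what is moved stays moved. The work goes in short steps, Python scripts to look and compute and a tool call to move; the robot and the scene stay as the last step left them, time stands still between calls to the robot, and variables do not carry over. Pictures are saved under pics/ and viewed, at most 10 in all, crops included, and the job is handed in when it is done.

Besides the shell and the picture viewer there is one more tool, called by a JSON object that holds its "method" and its "body", one argument or row to a line. apply_moves: Moves the arm, as the interface text tells. Its arguments: {"type":"object","properties":{"moves":{"type":"array","items":{"type":"number"}},"claw":{"type":"number"},"newtons":{"type":"number"}},"required":["moves"]}

```bash
mkdir -p pics
cat > h.py <<'E'
import numpy as np, cv2, pickle
from workcell import status, vision, job
def cam(n,save=None):
    c=vision.read_camera(n)
    if save:
        cv2.imwrite(f'pics/{save}.png',c['image']); pickle.dump(c,open(f'pics/{save}.pkl','wb'))
    return c
def load(s): return pickle.load(open(f'pics/{s}.pkl','rb'))
def ray(c,u,v,z):
    K=np.array(c['camera_matrix']);T=np.array(c['camera_from_world'])
    d=T[:3,:3].T@np.linalg.solve(K,[u,v,1]); o=-T[:3,:3].T@T[:3,3]
    return o+d*(z-o[2])/d[2]
def proj(c,p):
    K=np.array(c['camera_matrix']);T=np.array(c['camera_from_world'])
    q=K@(T[:3,:3]@np.array(p)+T[:3,3]); return q[:2]/q[2]
E
python3 - <<'E'
from h import *
a=cam('scene','s0');b=cam('side','d0');c=cam('wrist','w0')
print(status.get_state())
for x in (a,b,c): print(np.linalg.inv(x['camera_from_world'])[:3,3], x['camera_matrix'][0][0])
E
```

```text
{'clock': 0.15, 'joint_pos': array([ 1.02536449e+00,  3.13858204e-01,  4.52342019e-02,  1.30358592e+00,
       -2.36276194e-05,  1.43118525e+00]), 'qvel': array([-4.48039952e-05, -2.22241305e-03,  2.92903793e-03, -6.29193171e-04,
        1.64420741e-03,  3.43831165e-04]), 'tau': array([ 2.53489030e-03, -4.81064558e+01,  2.98816127e+01,  1.38953811e-02,
       -1.36459798e-04,  2.84343386e-06]), 'tcp_pos': array([0.2267946 , 0.52792277, 0.19979414]), 'orientation': array([-2.26260525e-04,  2.01520795e-01,  9.79483981e-01, -6.69710395e-04]), 'wrist_force': array([ 0.21833792, -0.99495112,  0.73109572]), 'ft_torque': array([ 0.01708905,  0.01724343, -0.01814219]), 'grip_force': 0.0, 'finger_gap': 0.08583867769964497}
[1.17125414 0.95090871 0.96380145] 553.3112696993214
[-0.04185618 -0.68193174  0.92072692] 544.1914901690188
[0.15351739 0.56055626 0.3736893 ] 342.4264413894394
```

View pics/s0.png

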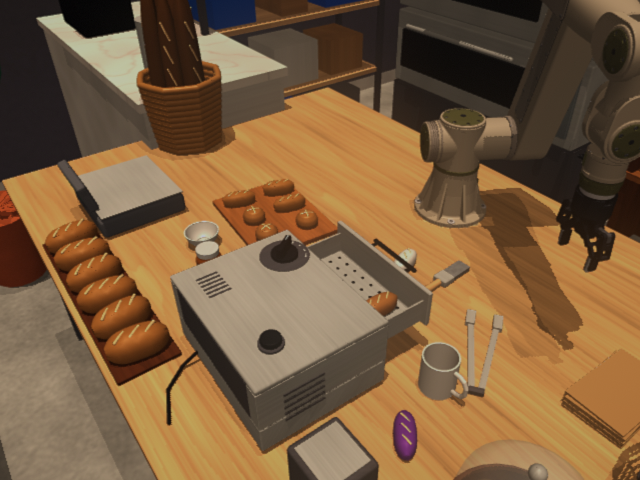

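View pics/d0.png

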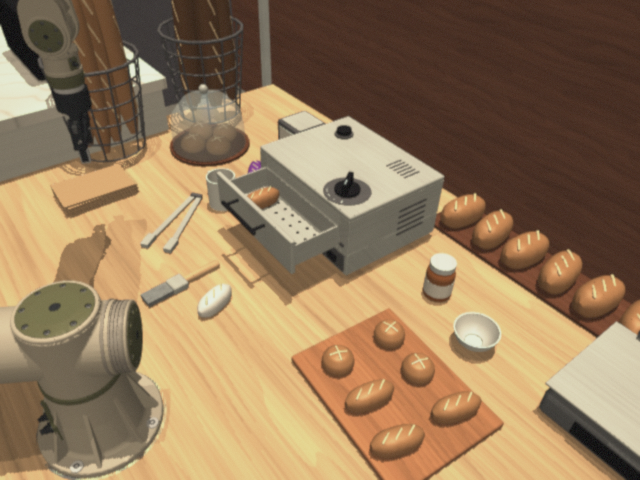

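Candidates for rolls: in the side view the board's long rolls are at (370,396), (455,408) and (397,440). Buns are at (338,361), (389,333) and (418,369). The look-alikes are white at (214,300), purple at (256,168), and the tray of rolls at (463,211) to (600,297). The roll already in the drawer is at (263,196). I choose the board's slashed long rolls and check them in a crop.

Run:
```python
from h import *
im=load('d0')['image']
cv2.imwrite('pics/c1.png',cv2.resize(im[110:280,205:455],None,fx=3.2,fy=3.2,interpolation=cv2.INTER_CUBIC))
cv2.imwrite('pics/c2.png',cv2.resize(im[300:480,280:520],None,fx=3,fy=3,interpolation=cv2.INTER_CUBIC))
for n in('s0','d0'):
    c=load(n); i=c['image']; h=cv2.cvtColor(i,cv2.COLOR_BGR2HSV)
    print(n,[ (p,h[p[1],p[0]].tolist()) for p in ([(370,396),(362,402),(340,390),(455,408),(389,333),(450,435)] if n=='d0' else [(290,203),(239,199),(278,187),(265,195),(382,304)])])
```

```text
s0 [((290, 203), [13, 190, 125]), ((239, 199), [13, 193, 120]), ((278, 187), [13, 192, 133]), ((265, 195), [12, 195, 97]), ((382, 304), [13, 184, 155])]
d0 [((370, 396), [14, 135, 215]), ((362, 402), [14, 141, 179]), ((340, 390), [12, 146, 197]), ((455, 408), [14, 133, 218]), ((389, 333), [15, 122, 225]), ((450, 435), [12, 148, 201])]
```

View pics/c1.png

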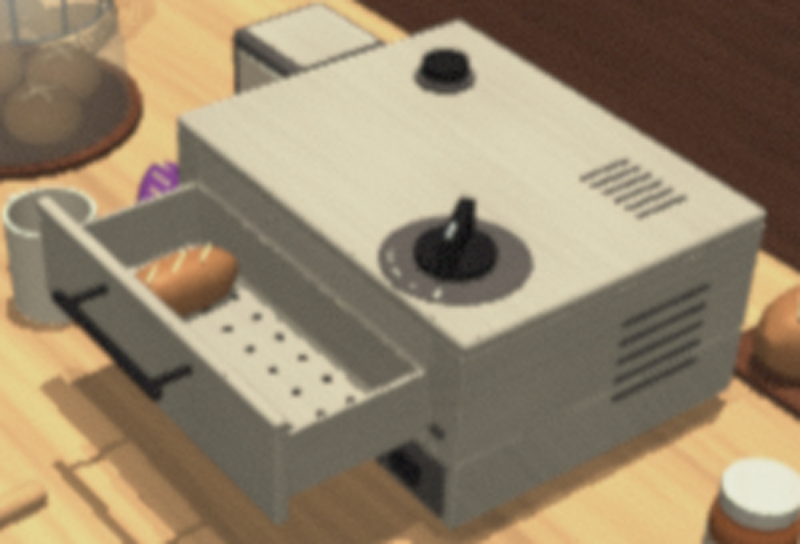

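View pics/c2.png

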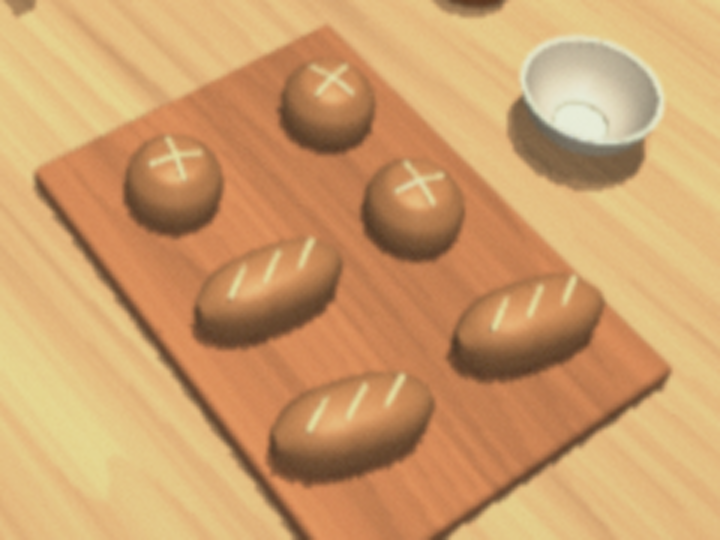

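The crop shows slashed long rolls A, B and C on the board, with crossed buns above. The drawer is open with roll1 at its far (left) end, the dial is at crop (455,250), and the deck corners are clear. Now I compute positions.

```bash
python3 - <<'E'
from h import *
c=load('d0'); s=load('s0'); np.set_printoptions(precision=4,suppress=True)
f1=lambda u,v:(205+u/3.2,110+v/3.2); f2=lambda u,v:(280+u/3,300+v/3)
D={k:ray(c,*f1(*p),.19)[:2] for k,p in dict(FL=(180,122),BL=(458,22),BR=(765,215),FR=(465,345)).items()}
print(D)
print('sizes',np.linalg.norm(D['FL']-D['FR']),np.linalg.norm(D['FR']-D['BR']))
e=(D['FL']-D['FR']+D['BL']-D['BR'])/2; yaw=np.arctan2(-e[0],e[1]); print('yaw',yaw, 'ctr',sum(D.values())/4)
e=(D['BR']-D['FR']+D['BL']-D['FL'])/2; print('yaw2',np.arctan2(e[1],e[0]))
print('panel top',ray(c,*f1(42,200),.172),ray(c,*f1(285,425),.172))
print('skirt c', ray(c,*f1(456,260),.19), ray(c,*f1(457,250),.201))
print('scene deck',[ray(s,*p,.19)[:2] for p in [(283,232),(387,322),(262,393+0),(174,277)]])
for n,pp in dict(A=[(238,282),(271,267),(307,253)],B=[(318,414),(357,402),(396,389)],C=[(500,314),(537,301),(571,291)]).items():
    P=[ray(c,*f2(*p),.059)[:2] for p in pp]; d=P[2]-P[0]; print(n,P[1],np.mean(P,0),np.degrees(np.arctan2(d[1],d[0])), 'scene px',proj(s,[*P[1],.059]))
E=lambda *p: ray(c,*f2(*p),.035)[:2]
for n,a,b in (('A',(198,318),(341,262)),('B',(271,455),(433,405)),('C',(452,352),(602,295))):
    a=E(*a);b=E(*b); print(n,'ends',(a+b)/2,np.linalg.norm(b-a),np.degrees(np.arctan2(*(b-a)[::-1])))
print('buns',[ray(c,*f2(*p),.059)[:2] for p in [(175,158),(333,80),(419,183)]])
E
python3 - <<'E'
import sys; sys.path.insert(0,'.')
from h import *
im=load('pics/s0'.split('pics/')[-1])['image'] if 0 else cv2.imread('pics/s0.png')
cv2.imwrite('pics/c3.png',cv2.resize(im[170:420,160:460],None,fx=2.4,fy=2.4,interpolation=cv2.INTER_CUBIC))
E
```

```text
{'FL': array([0.6168, 0.3811]), 'BL': array([0.9146, 0.382 ]), 'BR': array([0.9024, 0.0044]), 'FR': array([0.6109, 0.0163])}
sizes 0.3649216892296836 0.29167311204941326
yaw -0.02437129802575914 ctr [0.7612 0.196 ]
yaw2 -0.01867317946201058
panel top [0.4806 0.3708 0.172 ] [0.4735 0.038  0.172 ]
skirt c [0.672  0.0981 0.19  ] [0.6701 0.0956 0.201 ]
scene deck [array([0.6246, 0.0231]), array([0.6252, 0.3978]), array([0.9081, 0.3971]), array([0.9021, 0.0208])]
A [ 0.4178 -0.2799] [ 0.4182 -0.2805] -11.733729330737594 scene px [288.5777 196.5178]
B [ 0.3958 -0.3786] [ 0.3961 -0.3784] -18.61214848466895 scene px [277.3844 181.1475]
C [ 0.5319 -0.3966] [ 0.531  -0.3967] -18.047353123723482 scene px [237.1146 192.3805]
A ends [ 0.4191 -0.281 ] 0.10272904834818627 -13.453143481950303
B ends [ 0.3936 -0.3815] 0.10439430787224246 -19.465980154050175
C ends [ 0.5313 -0.3959] 0.1101378361363578 -15.489600804003814
buns [array([ 0.4239, -0.1785]), array([ 0.5549, -0.1921]), array([ 0.5387, -0.2901])]
```

View pics/c3.png

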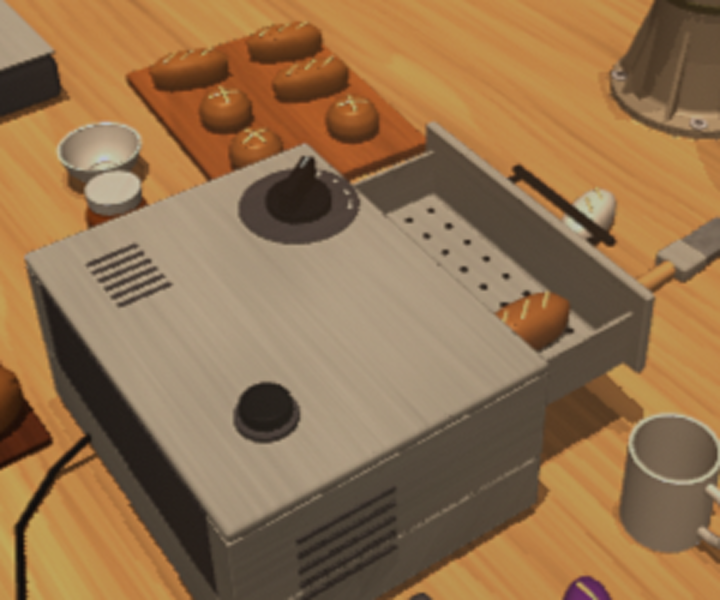

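The scene view confirms the same layout, with buns nearest the steamer and rolls beyond. The dial is at crop (298,195) and roll1 is at the drawer's left end. I take outer rolls B (.395,-.380) and C (.531,-.396) and leave A. I move over with the wrist camera.

{"method": "apply_moves", "body": {
  "moves": [7.7,-13.1,4,0,0,0.12,7.7,-13.1,4,0,0,0.12,7.7,-13.1,4,0,0,0.12,7.7,-13.1,4,0,0,0.12,7.7,-13.1,4,0,0,0.12,7.7,-13.1,4,0,0,0.12,7.7,-13.1,4,0,0,0.12,7.7,-13.1,4,0,0,0.12,7.7,-13.1,4,0,0,0.12,7.7,-13.1,4,0,0,0.12,7.7,-25,4,0,0,0.12,7.7,-25,4,0,0,0.12,7.7,-25,4,0,0,0.12,7.7,-25,4,0,0,0.12,7.7,-25,4,0,0,0.12,7.7,-25,4,0,0,0.12,7.7,-25,4,0,0,0.12,7.7,-25,4,0,0,0.12],
  "claw": 80
}}

```text
clock: 1.65
tcp_pos: [0.4194, -0.1023, 0.3]
orientation: [-0.0, 0.146, 0.989, -0.001]
wrist_force: [0.5, -0.1, 1.4]
finger_gap: 0.0687
grip_force: 0.0
```

{"method": "apply_moves", "body": {
  "moves": [1,-10.2,-0.8,0,0,0,1,-10.2,-0.8,0,0,0,1,-10.2,-0.8,0,0,0,1,-10.2,-0.8,0,0,0,1,-10.2,-0.8,0,0,0,1,-10.2,-0.8,0,0,0,1,-10.2,-0.8,0,0,0,1,-10.2,-0.8,0,0,0,1,-10.2,-0.8,0,0,0]
}}

```text
clock: 2.4
tcp_pos: [0.4442, -0.3511, 0.2798]
orientation: [-0.001, 0.143, 0.99, 0.001]
wrist_force: [-0.1, 1.3, -0.4]
finger_gap: 0.0685
grip_force: 0.0
```

Run:
```python
from h import *
c=cam('wrist','w1'); s=cam('scene','s1'); print(status.get_state()['tcp_pos'])
for n,p in dict(A=(.418,-.280),B=(.395,-.380),C=(.531,-.396)).items(): print(n,proj(c,[*p,.06]))
```

```text
[ 0.44455477 -0.35000007  0.28088699]
A [376.90165227 162.62289089]
B [286.01539591 168.34029129]
C [308.28897084 277.97434504]
```

View pics/w1.png

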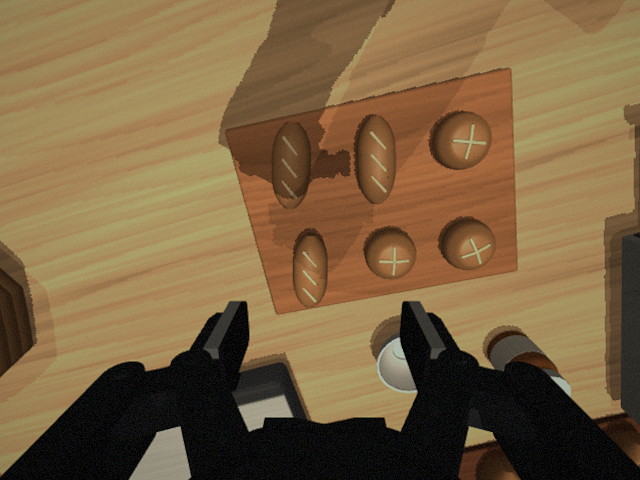

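Wrist picture: B at (291,164) with ends (291,122) and (291,207). C at (310,268) with ends (311,230) and (310,307).

Run:
```python
from h import *
c=load('w1'); T=np.linalg.inv(c['camera_from_world']); print('cam',T[:3,3],T[:3,2])
for n,a,b,sl in (('B',(291,122),(291,207),(290,164)),('C',(311,230),(310,307),(309,262)),('A',(374,115),(376,203),(379,160))):
    a=ray(c,*a,.036);b=ray(c,*b,.036); print(n,(a+b)/2,np.linalg.norm(b-a),np.degrees(np.arctan2(*(a-b)[:2][::-1]))+180,'slash',ray(c,*sl,.06))
for n,a,b in (('B',(272,164),(310,164)),('C',(293,268),(327,268))):
    a=ray(c,*a,.036);b=ray(c,*b,.036); print(n,'w',np.linalg.norm(a-b),(a+b)/2)
```

```text
cam [ 0.36781924 -0.32796949  0.45391189] [ 0.29989818 -0.08639893 -0.95005069]
B [ 0.39586124 -0.37662344  0.036     ] 0.09959967342434661 341.80072642633894 slash [ 0.39171732 -0.37418035  0.06      ]
C [ 0.53076711 -0.39394893  0.036     ] 0.10962162768750439 342.12899631498874 slash [ 0.51075511 -0.38877715  0.06      ]
A [ 0.41827273 -0.27867972  0.036     ] 0.10237832073137233 347.51770279238576 slash [ 0.41587028 -0.27705846  0.06      ]
B w 0.045364813201259735 [ 0.39351284 -0.3758484   0.036     ]
C w 0.044749718643393596 [ 0.52792711 -0.39373059  0.036     ]
```

{"method": "apply_moves", "body": {
  "moves": [-2,-1.1,-3,0,0,-0.03,-2,-1.1,-5,0,0,-0.03,-2,-1.1,-6.5,0,0,-0.03,-2,-1.1,-8,0,0,-0.03,-2,-1.1,-9,0,0,-0.03,-2,-1.1,-9.6,0,0,-0.03,-2,-1.1,-10,0,0,-0.03,-2,-1.1,-10,0,0,-0.03,-2,-1.1,-10,0,0,-0.03]
}}

```text
clock: 3.25
tcp_pos: [0.3948, -0.3776, 0.0311]
orientation: [-0.0, 0.156, 0.988, 0.0]
wrist_force: [-0.5, 0.6, 0.5]
finger_gap: 0.068
grip_force: 0.0
```

{"method": "apply_moves", "body": {
  "moves": [0,0,0,0,0,0,0,0,0,0,0,0,0,0,0,0,0,0,0,0,0,0,0,0,0,0,0,0,0,0,0,0,0,0,0,0],
  "claw": 30,
  "newtons": 25
}}

```text
clock: 3.75
tcp_pos: [0.3947, -0.3795, 0.031]
orientation: [0.0, 0.157, 0.988, -0.0]
wrist_force: [-0.6, 0.4, -0.2]
finger_gap: 0.0257
grip_force: 0.0
```

Run:
```python
from h import *
a=cam('side','d2')['image']; b=cam('wrist','w2')['image']; s=cam('scene','s2')['image']
x=cv2.resize(a[300:480,280:520],(400,300)); y=cv2.resize(b,(400,300)); z=cv2.resize(s[150:270,190:350],(400,300))
cv2.imwrite('pics/m2.png',np.vstack([np.hstack([x,y]),np.hstack([z,z*0])]))
print(status.get_state())
```

```text
{'clock': 3.9, 'joint_pos': array([-9.12453052e-01,  3.71075366e-01, -3.09244333e-01,  8.90600286e-01,
        1.04460022e-04, -5.96534519e-01]), 'qvel': array([ 1.67128828e-03,  3.15566455e-04, -2.34299179e-03, -7.24171024e-04,
       -1.44994276e-05,  2.51578154e-04]), 'tau': array([ 2.27919628e-02, -4.72684121e+01,  2.58304757e+01, -2.73343139e-04,
        9.44024832e-04,  1.41136256e-04]), 'tcp_pos': array([ 0.39445923, -0.37918056,  0.03053916]), 'orientation': array([-9.27673681e-06,  1.57303211e-01,  9.87550350e-01,  8.04040039e-05]), 'wrist_force': array([ 0.65766315, -0.12585165, -0.25459079]), 'ft_torque': array([-0.04637293, -0.01312688, -0.00230881]), 'grip_force': 0.0, 'finger_gap': 0.0256570014360116}
```

View pics/m2.png

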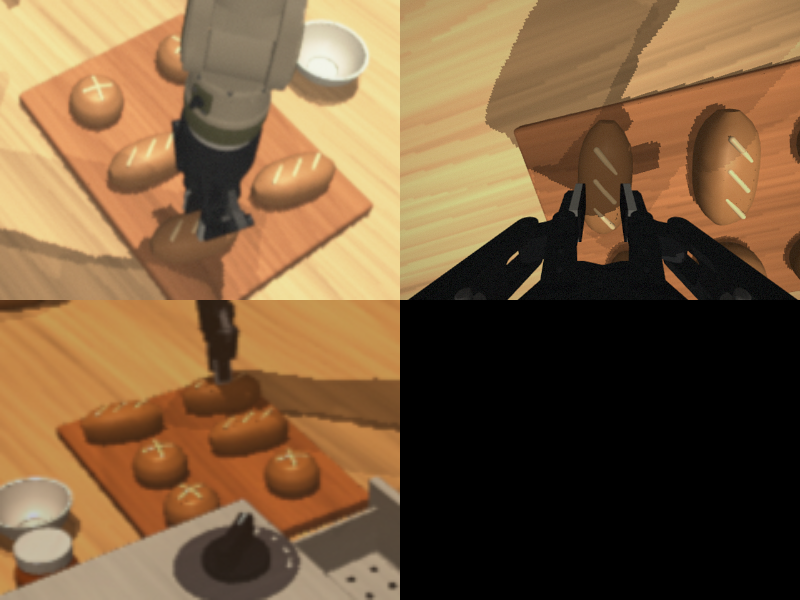

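Run:
```python
from h import *
for n,t in (('w1',[.4444,-.3505,.2808]),('w2',[.3945,-.3792,.0305])):
    c=load(n); t=np.array(t); print(n, 'tcp',proj(c,t),'tip',proj(c,t-[0,0,.008]), 'campos',np.linalg.inv(c['camera_from_world'])[:3,3]-t)
c=load('w2'); print('B',proj(c,[.395,-.378,.036]),[ray(c,*p,.05) for p in [(605*1.6-640,130*1.6),(605*1.6-640,175*1.6)]])
s=load('s2'); print(proj(s,[.3945,-.3792,.0225])); d=load('d2'); print(proj(d,[.3945,-.3792,.0225]))
```

```text
w1 tcp [323.62706324 282.242232  ] tip [323.61562455 276.38013392] campos [-0.07658076  0.02253051  0.17311189]
w2 tcp [322.77307831 281.04899422] tip [322.81867587 275.24182803] campos [-0.07587323  0.02558779  0.17425726]
B [325.13359571 285.48719445] [array([ 0.35181046, -0.3625416 ,  0.05      ]), array([ 0.38627611, -0.37370717,  0.05      ])]
[278.3155604  190.69361083]
[396.31470678 445.66940174]
```

The fingers seem to have closed just above the roll, since the wrist and scene views show the tips over its top. I'll open and feel my way down.

{"method": "apply_moves", "body": {
  "moves": [0,0,0.4,0,0,0,0,0,0.4,0,0,0,0,0,0.4,0,0,0,0,0,0.4,0,0,0,0,0,0,0,0,0,0,0,-0.2,0,0,0,0,0,-0.3,0,0,0,0,0,-0.3,0,0,0],
  "claw": 80
}}

```text
clock: 4.57
tcp_pos: [0.3937, -0.3781, 0.0215]
orientation: [-0.001, 0.157, 0.988, 0.001]
wrist_force: [0.4, -0.4, 0.9]
finger_gap: 0.0683
grip_force: 0.0
```

Run:
```python
from h import *
a=cam('wrist','w3')['image']; b=cam('side','d3')['image']; c=cam('scene','s3')['image']
x=a[200:380,200:440]; x=cv2.resize(x,(400,300),interpolation=cv2.INTER_CUBIC)
y=cv2.resize(b[390:480,340:460],(400,300),interpolation=cv2.INTER_CUBIC)
z=cv2.resize(c[140:230,220:340],(400,300),interpolation=cv2.INTER_CUBIC)
v=cv2.resize(cv2.imread('pics/d0.png')[390:480,340:460],(400,300))
cv2.imwrite('pics/m3.png',cv2.convertScaleAbs(np.vstack([np.hstack([x,y]),np.hstack([z,v])]),alpha=1.5))
t=status.get_state()['tcp_pos'];print(t,proj(load('s3'),t-[0,0,.008]),proj(load('d3'),t-[0,0,.008]))
```

```text
[ 0.39443583 -0.37906724  0.02281709] [278.49751932 192.72796851] [395.7462067  447.87800198]
```

View pics/m3.png

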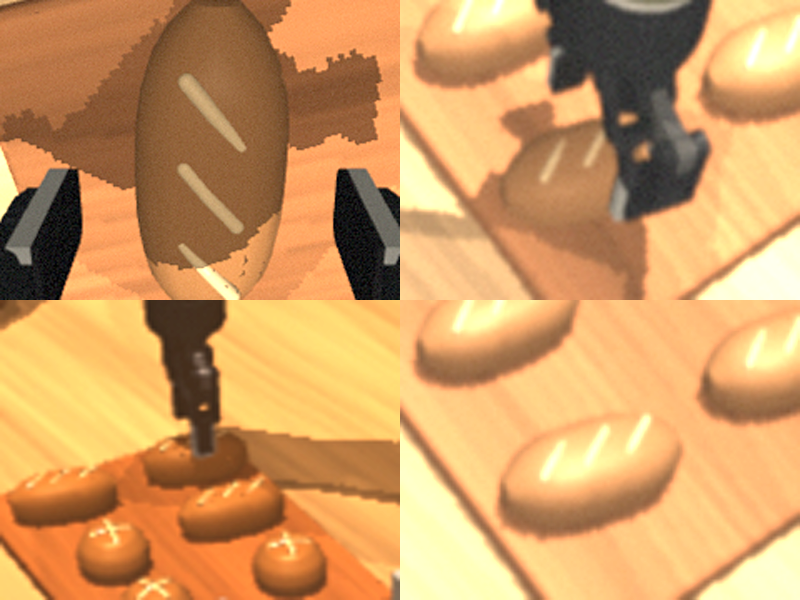

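Run:
```python
from h import *
t=np.array([.3944,-.379,0]); y=np.array([np.cos(1.255),np.sin(1.255),0])
for z in (.015,.025,.035,.045,.055):
    print(z,[proj(load(n),t+y*sg*.034+[0,0,z]).round(1) for n,sg in (('s3',1),('d3',-1),('w3',1),('w3',-1))])
# px in w3: tips of pads
f=lambda u,v:(200+u*.6,200+v*.6)
print(f(78,170),f(337,170))
```

```text
0.015 [array([281.1, 198. ]), array([404.3, 465. ]), array([380.7, 278. ]), array([262.4, 278.2])]
0.025 [array([281. , 195.3]), array([405. , 462.1]), array([383.6, 285.5]), array([259.3, 285.7])]
0.035 [array([280.8, 192.7]), array([405.7, 459.2]), array([386.9, 293.8]), array([255.9, 294. ])]
0.045 [array([280.6, 190. ]), array([406.5, 456.2]), array([390.5, 303. ]), array([252.1, 303.3])]
0.055 [array([280.4, 187.3]), array([407.2, 453.2]), array([394.5, 313.3]), array([247.8, 313.6])]
(246.8, 302.0) (402.2, 302.0)
```

The tips really sit about 25 mm higher than claimed (all three views give z≈.048), so I descend further while watching the force.

{"method": "apply_moves", "body": {
  "moves": [0,0,-0.3,0,0,0,0,0,-0.5,0,0,0,0,0,-0.6,0,0,0,0,0,-0.6,0,0,0]
}}

```text
clock: 5.05
tcp_pos: [0.394, -0.3785, 0.007]
orientation: [-0.001, 0.157, 0.988, 0.001]
wrist_force: [-0.6, 1.1, -0.7]
finger_gap: 0.0678
grip_force: 0.0
```

{"method": "apply_moves", "body": {
  "moves": [0,0,-0.2,0,0,0,0,0,-0.35,0,0,0,0,0,-0.35,0,0,0]
}}

```text
clock: 5.3
tcp_pos: [0.3941, -0.3787, -0.0016]
orientation: [-0.0, 0.157, 0.988, 0.0]
wrist_force: [-0.7, -0.1, -0.3]
finger_gap: 0.0686
grip_force: 0.0
```

Run:
```python
from h import *
a=cam('wrist','w4'); b=cam('side','d4'); cam('scene','s4');t=status.get_state();print(t['tcp_pos'],t['wrist_force'])
```

```text
[ 0.39451555 -0.37914704 -0.00076432] [ 0.14041507 -0.63197629  0.18002018]
```

{"method": "apply_moves", "body": {
  "moves": [0,0,0,0,0,0,0,0,0,0,0,0,0,0,0,0,0,0,0,0,0,0,0,0,0,0,0,0,0,0,0,0,0,0,0,0],
  "claw": 30,
  "newtons": 25
}}

```text
clock: 5.95
tcp_pos: [0.3948, -0.3795, -0.0003]
orientation: [0.0, 0.157, 0.988, -0.0]
wrist_force: [0.4, 0.4, 3.5]
finger_gap: 0.0456
grip_force: 26.2
```

Gripped (45.6 mm, 26 N). I lift and carry it over the drawer, turning 18° to align.

{"method": "apply_moves", "body": {
  "moves": [0,0,1.5,0,0,0,0,0,3,0,0,0,0,0,4.5,0,0,0,0,0,6,0,0,0,0,1,7.5,0,0,0.1,0.5,2,9,0,0,0.2,1,3,10.5,0,0,0.3,1.4,4.4,12,0,0,0.32,1.8,5.8,13.2,0,0,0.32,2.3,7.3,13.2,0,0,0.32,2.8,8.8,13.2,0,0,0.32,3.3,10.3,13.2,0,0,0.32,3.8,11.8,13.2,0,0,0.32,4.3,13.3,13.2,0,0,0.32,4.8,14.8,13.2,0,0,0.32,5.3,16.3,13.2,0,0,0.32,5.8,17.8,13.2,0,0,0.32,6.3,19.3,13.2,0,0,0.32,6.9,20.8,13.2,0,0,0.32,7.4,22.2,13.2,0,0,0.32]
}}

```text
clock: 7.62
tcp_pos: [0.5796, 0.1781, 0.3288]
orientation: [-0.0, -0.002, 1.0, -0.0]
wrist_force: [1.5, -0.4, -1.0]
finger_gap: 0.0454
grip_force: 26.2
```

{"method": "apply_moves", "body": {
  "moves": [0,1,0,0,0,0,0,1,0,0,0,0,0,1,0,0,0,0,0,1,0,0,0,0]
}}

```text
clock: 7.95
tcp_pos: [0.5792, 0.2006, 0.3287]
orientation: [-0.001, -0.002, 1.0, -0.0]
wrist_force: [-0.0, 0.2, -0.6]
finger_gap: 0.0453
grip_force: 26.2
```

Run:
```python
from h import *
w=cam('wrist','w5'); a=w['image']; t=status.get_state();print(t['tcp_pos'],t['orientation'],t['finger_gap'])
cv2.imwrite('pics/v5.png',cv2.resize(a,(800,600),interpolation=cv2.INTER_CUBIC))
```

```text
[0.57931905 0.19997372 0.32908043] [-2.83940963e-04 -1.72639491e-03  9.99998446e-01 -2.15168698e-04] 0.045792644637703814
```

View pics/v5.png

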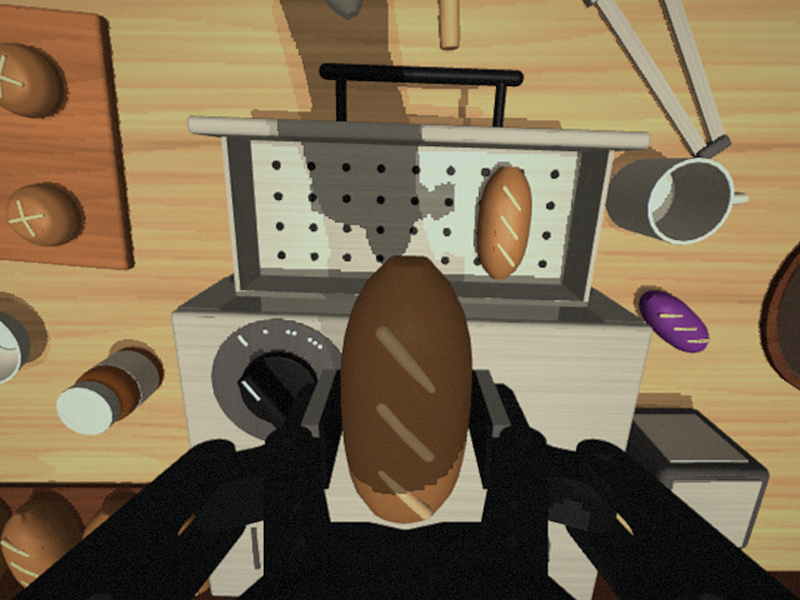

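The wrist view is clear. The drawer floor's hole grid spans (277,165) to (543,264) in 800-px coordinates. The handle runs (322,70)-(522,77), the panel top (190,117)-(648,133), and roll1 is at (504,222). The dial is at (278,380) and its pointer at about (250,392). The held roll sits straight between the pads.

Run:
```python
from h import *
np.set_printoptions(precision=4,suppress=True)
c=load('w5'); r=lambda u,v,z: ray(c,u*.8,v*.8,z)[:2]
g=[r(*p,.09) for p in [(277,165),(282,255),(554,173),(543,264)]]; print('grid',g,np.mean(g,0))
print('row dir',g[2]-g[0])
p=[r(*q,.172) for q in [(190,118),(648,135)]]; print('panel',p,np.mean(p,0),np.linalg.norm(p[1]-p[0]))
p=[r(*q,.150) for q in [(322,71),(522,78)]]; print('handle',p,np.mean(p,0),np.linalg.norm(p[1]-p[0]))
p=[r(*q,.19) for q in [(173,313),(648,326)]]; print('deck front',p,np.mean(p,0),np.linalg.norm(p[1]-p[0]))
p=[r(*q,.108) for q in [(510,166),(500,279)]]; print('roll1',p,np.mean(p,0),np.linalg.norm(p[1]-p[0]))
p=[r(*q,.191) for q in [(212,372),(343,380)]]; print('dial disc',p,np.mean(p,0)); print('top?',r(275,322,.19))
print('tall pointer',r(250,392,.227), r(250,392,.201))
s=load('s0')
h=cv2.cvtColor(c['image'],cv2.COLOR_BGR2HSV)
```

```text
grid [array([0.5021, 0.0833]), array([0.5859, 0.0807]), array([0.5082, 0.3383]), array([0.594 , 0.3371])] [0.5476 0.2098]
row dir [0.0061 0.255 ]
panel [array([0.47  , 0.0476]), array([0.4801, 0.3758])] [0.475  0.2117] 0.32830591099898043
handle [array([0.4358, 0.1395]), array([0.4398, 0.2871])] [0.4378 0.2133] 0.147685004227215
deck front [array([0.611 , 0.0214]), array([0.6204, 0.3915])] [0.6157 0.2064] 0.3702230272838926
roll1 [array([0.5021, 0.293 ]), array([0.6046, 0.2917])] [0.5534 0.2923] 0.10255541312501357
dial disc [array([0.6612, 0.0451]), array([0.668 , 0.1509])] [0.6646 0.098 ]
top? [0.6181 0.0998]
tall pointer [0.6586 0.0886] [0.6736 0.078 ]
```

{"method": "apply_moves", "body": {
  "moves": [-1.33,-1.2,0,0,0,-0.027,-1.33,-2.4,0,0,0,-0.027,-1.33,-3.4,-1,0,0,-0.027,-1.33,-3.4,-2,0,0,-0.027,-1.33,-3.4,-3.2,0,0,-0.027,-1.33,-3.4,-4.4,0,0,-0.027,-1.33,-3.4,-5.6,0,0,-0.027,-1.33,-3.4,-6.8,0,0,-0.027,-1.33,-3.4,-8,0,0,-0.027,-1.33,-3.4,-9,0,0,-0.027,-1.33,-3.4,-9.6,0,0,-0.027,-1.33,-3.4,-10,0,0,-0.027,-1.33,-3.4,-10.15,0,0,-0.027,-1.33,-3.4,-10.15,0,0,-0.027]
}}

```text
clock: 9.17
tcp_pos: [0.546, 0.115, 0.0754]
orientation: [-0.0, 0.012, 1.0, 0.0]
wrist_force: [-0.1, -0.1, -0.8]
finger_gap: 0.0453
grip_force: 26.2
```

{"method": "apply_moves", "body": {
  "moves": [0,0,-0.08,0,0,0,0,0,-0.08,0,0,0,0,0,-0.08,0,0,0,0,0,-0.08,0,0,0],
  "claw": 66
}}

```text
clock: 9.5
tcp_pos: [0.5471, 0.1159, 0.0746]
orientation: [0.001, 0.011, 1.0, 0.0]
wrist_force: [-0.3, 0.9, -0.3]
finger_gap: 0.0564
grip_force: 0.0
```

{"method": "apply_moves", "body": {
  "moves": [0,0,0.5,0,0,0,0,0,1.5,0,0,0,0,0,3,0,0,0,0,0,4.5,0,0,0,0,0,6,0,0,0,0,0,7.5,0,0,0,0,0,9,0,0,0,0,0,9,0,0,0]
}}

```text
clock: 10.17
tcp_pos: [0.5491, 0.1162, 0.3075]
orientation: [0.007, 0.011, 1.0, 0.001]
wrist_force: [0.1, -0.4, 0.7]
finger_gap: 0.0562
grip_force: 0.0
```

Run:
```python
from h import *
c=cam('wrist','w6'); print(status.get_state()['tcp_pos'],status.get_state()['finger_gap'])
h=cv2.cvtColor(c['image'],cv2.COLOR_BGR2HSV)
w5=load('w5');
h5=cv2.cvtColor(w5['image'],cv2.COLOR_BGR2HSV); print('roll1 hsv',h5[178,400],h5[165,402])
m=cv2.inRange(h,(8,110,40),(20,255,255))
for k in cv2.findContours(m,cv2.RETR_EXTERNAL,cv2.CHAIN_APPROX_SIMPLE)[0]:
    if cv2.contourArea(k)>800:
        (x,y),(w,l),a=cv2.minAreaRect(k); p=ray(c,x,y,.108)[:2]
        if .47<p[0]<.63 and .05<p[1]<.37: print((x,y),(w,l),a,p,'in',p-[.548,.21])
```

```text
[0.54856844 0.11616842 0.30398601] 0.05615613336008523
roll1 hsv [ 14 145 197] [ 15 139 196]
(481.8378601074219, 201.4729766845703) (47.51131057739258, 92.39222717285156) 9.462322235107422 [0.55142311 0.2915718 ] in [0.00342311 0.0815718 ]
(323.0, 201.0) (92.0, 40.0) 90.0 [0.54672482 0.11605735] in [-0.00127518 -0.09394265]
(310.0, 182.5) (365.0, 620.0) 90.0 [0.52602873 0.10246152] in [-0.02197127 -0.10753848]
```

Roll placed well (in-drawer x −1 mm, y −94 mm). Next is roll C.

{"method": "apply_moves", "body": {
  "moves": [-0.1,-1.5,0,0,0,-0.05,-0.2,-3,0,0,0,-0.1,-0.3,-4.5,0,0,0,-0.15,-0.4,-6,0,0,0,-0.2,-0.4,-7.5,0,0,0,-0.25,-0.5,-9,0,0,0,-0.28,-0.5,-10.5,0,0,0,-0.28,-0.6,-12,0,0,0,-0.28,-0.7,-13.5,0,0,0,-0.28,-0.7,-15,0,0,0,-0.28,-0.8,-16.5,0,0,0,-0.28,-0.8,-18,-1,0,0,-0.28,-0.8,-19.2,-2,0,0,-0.28,-0.8,-20,-3,0,0,-0.28,-0.8,-20.4,-4,0,0,-0.28,-0.8,-20.4,-4,0,0,-0.28,-0.8,-20.4,-4,0,0,-0.28],
  "claw": 80
}}

```text
clock: 11.63
tcp_pos: [0.5248, -0.3932, 0.1961]
orientation: [-0.002, 0.151, 0.988, 0.002]
wrist_force: [-0.2, -0.1, 0.3]
finger_gap: 0.0684
grip_force: 0.0
```

Run:
```python
from h import *
c=cam('wrist','w7'); print(status.get_state()['tcp_pos'],status.get_state()['orientation'])
h=cv2.cvtColor(c['image'],cv2.COLOR_BGR2HSV)
# slash (pale) pixels near predicted roll C
print(proj(c,[.529,-.3945,.036]), [proj(c,[.529+s*.05*np.cos(.305),-.3945-s*.05*np.sin(.305),.036]).round(0) for s in(-1,1)])
m=cv2.inRange(h,(8,90,120),(30,170,255)); 
print(h[240,::20,:].tolist())
```

```text
[ 0.5259048  -0.39328409  0.19844263] [-6.64824647e-04  1.50778893e-01  9.88567025e-01  7.21195925e-04]
[322.71476702 219.11603587] [array([323., 168.]), array([323., 265.])]
[[25, 102, 165], [22, 107, 167], [22, 108, 167], [17, 120, 170], [17, 132, 154], [16, 123, 170], [19, 111, 174], [19, 116, 173], [18, 114, 177], [19, 120, 174], [19, 114, 176], [17, 119, 174], [19, 115, 177], [21, 106, 175], [12, 160, 132], [12, 164, 138], [13, 147, 151], [14, 162, 115], [13, 159, 133], [12, 161, 135], [13, 163, 155], [11, 155, 164], [12, 160, 151], [11, 160, 151], [12, 166, 155], [20, 112, 177], [17, 122, 170], [19, 109, 171], [15, 118, 173], [16, 124, 167], [15, 132, 162], [17, 125, 163]]
```

{"method": "apply_moves", "body": {
  "moves": [0.12,0,-1.2,0,0,0,0.12,0,-2.4,0,0,0,0.12,0,-3.6,0,0,0,0.12,0,-4.8,0,0,0,0.12,0,-5.8,0,0,0,0.12,0,-6.6,0,0,0,0.12,0,-7.2,0,0,0,0.12,0,-7.6,0,0,0,0.12,0,-7.9,0,0,0,0.12,0,-7.9,0,0,0]
}}

```text
clock: 12.52
tcp_pos: [0.5297, -0.3935, 0.0012]
orientation: [0.0, 0.15, 0.989, 0.0]
wrist_force: [0.4, 0.3, -0.0]
finger_gap: 0.0683
grip_force: 0.0
```

{"method": "apply_moves", "body": {
  "moves": [0,0,0,0,0,0,0,0,0,0,0,0,0,0,0,0,0,0,0,0,0,0,0,0,0,0,0,0,0,0,0,0,0,0,0,0],
  "claw": 30,
  "newtons": 25
}}

```text
clock: 13.02
tcp_pos: [0.5304, -0.395, 0.0029]
orientation: [0.001, 0.151, 0.989, -0.001]
wrist_force: [-0.0, 0.9, 5.2]
finger_gap: 0.0453
grip_force: 27.7
```

{"method": "apply_moves", "body": {
  "moves": [0,0,1.5,0,0,0,0,0,3,0,0,0,0,0,4.5,0,0,0,0,0,6,0,0,0,0,0,7.5,0,0,0,0,1,9,0,0,0.1,0,2.2,10.3,0,0,0.2,0,3.5,11.4,0,0,0.28,0.1,5,12,0,0,0.28,0.2,6.5,12,0,0,0.28,0.3,8,12,0,0,0.28,0.4,9.5,12,0,0,0.28,0.5,11,12,0,0,0.28,0.6,12.5,12,0,0,0.28,0.7,14,12,0,0,0.28,0.7,15.5,12,0,0,0.28,0.7,17,12,0,0,0.28,0.7,18.5,12,0,0,0.28,0.7,20,12,0,0,0.28,0.7,21.5,12,0,0,0.28]
}}

```text
clock: 14.68
tcp_pos: [0.5463, 0.145, 0.3013]
orientation: [0.0, 0.011, 1.0, 0.0]
wrist_force: [0.5, -0.5, -0.8]
finger_gap: 0.0452
grip_force: 26.9
```

{"method": "apply_moves", "body": {
  "moves": [0,1.2,0,0,0,0,0,2.1,0,0,0,0,0,2.4,0,0,0,0,0,2.4,0,0,0,0,0,2.4,0,0,0,0]
}}

```text
clock: 15.1
tcp_pos: [0.5467, 0.203, 0.3009]
orientation: [-0.0, 0.011, 1.0, -0.0]
wrist_force: [-0.5, -0.6, -0.8]
finger_gap: 0.0456
grip_force: 26.9
```

Run:
```python
from h import *
t=status.get_state();print(t['tcp_pos'],t['orientation'],t['finger_gap'])
c=cam('wrist','w8'); h=cv2.cvtColor(c['image'],cv2.COLOR_BGR2HSV)
m=cv2.inRange(h,(8,110,40),(20,255,255))
for k in cv2.findContours(m,cv2.RETR_EXTERNAL,cv2.CHAIN_APPROX_SIMPLE)[0]:
    if cv2.contourArea(k)>500:
        (x,y),(w,l),a=cv2.minAreaRect(k); p=ray(c,x,y,.108)[:2]
        if .4<p[0]<.7 and .05<p[1]<.37: print((x,y),(w,l),a,p,'in',p-[.548,.21])
```

```text
[0.54665433 0.20303621 0.30093055] [-1.09340482e-04  1.10929629e-02  9.99938423e-01 -2.88841832e-04] 0.04559746009890455
(324.5, 308.5) (209.0, 103.0) 90.0 [0.67133561 0.20125992] in [ 0.12333561 -0.00874008]
(403.93450927734375, 209.28622436523438) (43.26669692993164, 92.09745025634766) 4.763641834259033 [0.55142951 0.29084928] in [0.00342951 0.08084928]
(243.5, 209.0) (92.0, 43.0) 90.0 [0.54705755 0.11555125] in [-0.00094245 -0.09444875]
(426.0, 125.0) (50.0, 20.0) 0.0 [0.46469365 0.30885225] in [-0.08330635  0.09885225]
(330.5, 118.0) (34.0, 125.0) 90.0 [0.45578825 0.21222383] in [-0.09221175  0.00222383]
(283.0, 192.5) (385.0, 566.0) 90.0 [0.52996448 0.15980972] in [-0.01803552 -0.05019028]
```

{"method": "apply_moves", "body": {
  "moves": [0,0,-1.2,0,0,0,0,0,-2.4,0,0,0,0,0,-3.6,0,0,0,0,0,-4.8,0,0,0,0,0,-6,0,0,0,0,0,-7.2,0,0,0,0,0,-8,0,0,0,0,0,-8.6,0,0,0,0,0,-8.95,0,0,0,0,0,-9,0,0,0]
}}

```text
clock: 15.98
tcp_pos: [0.5464, 0.2015, 0.0751]
orientation: [-0.001, 0.013, 1.0, -0.0]
wrist_force: [0.1, -0.2, -0.8]
finger_gap: 0.0454
grip_force: 27.2
```

{"method": "apply_moves", "body": {
  "moves": [0,0,0,0,0,0,0,0,0,0,0,0,0,0,0,0,0,0,0,0,0,0,0,0],
  "claw": 66
}}

```text
clock: 16.32
tcp_pos: [0.5475, 0.2033, 0.077]
orientation: [0.001, 0.012, 1.0, 0.0]
wrist_force: [-0.7, 0.3, 0.5]
finger_gap: 0.056
grip_force: 0.0
```

{"method": "apply_moves", "body": {
  "moves": [0,0,0.5,0,0,0,0,0,1.5,0,0,0,0,0,3,0,0,0,0,0,4.5,0,0,0,0,0,6,0,0,0,0,0,7.5,0,0,0,0,0,9,0,0,0,0,0,9,0,0,0]
}}

```text
clock: 16.98
tcp_pos: [0.5494, 0.2041, 0.3102]
orientation: [0.007, 0.011, 1.0, 0.002]
wrist_force: [0.4, -0.0, 0.3]
finger_gap: 0.0562
grip_force: 0.0
```

Run:
```python
from h import *
t=status.get_state();print(t['tcp_pos'],t['orientation'],t['finger_gap'])
c=cam('wrist','w9'); h=cv2.cvtColor(c['image'],cv2.COLOR_BGR2HSV)
m=cv2.inRange(h,(8,110,40),(20,255,255))
for k in cv2.findContours(m,cv2.RETR_EXTERNAL,cv2.CHAIN_APPROX_SIMPLE)[0]:
    if cv2.contourArea(k)>500:
        (x,y),(w,l),a=cv2.minAreaRect(k); p=ray(c,x,y,.108)[:2]
        if .48<p[0]<.7 and .05<p[1]<.37: print((x,y),(w,l),a,p,'in',p-[.548,.21])
# dial search: dark pixels near predicted location
print(proj(c,[.666,.098,.19]),proj(c,[.666,.098,.227]))
```

```text
[0.5494119  0.20405404 0.31020753] [0.00665981 0.0112433  0.99991333 0.00160506] 0.05618488878843059
(400.65576171875, 202.78688049316406) (42.3707275390625, 90.89788818359375) 5.19442892074585 [0.55170935 0.29082831] in [0.00370935 0.08082831]
(243.0, 202.5) (91.0, 42.0) 90.0 [0.54712873 0.11528951] in [-0.00087127 -0.09471049]
(321.0, 200.0) (90.0, 40.0) 90.0 [0.54640925 0.20212463] in [-0.00159075 -0.00787537]
(279.5, 188.5) (377.0, 559.0) 90.0 [0.53250154 0.15690037] in [-0.01549846 -0.05309963]
[219.65417753 337.47046116] [207.92466824 361.69645115]
```

All three rolls lie flat in the drawer at y_in −95, −8 and +81 mm. I close the fingers and go behind the handle.

{"method": "apply_moves", "body": {
  "moves": [-1.4,0.3,0,0,0,0,-2.8,0.3,0,0,0,0,-4.2,0.3,0,0,0,0,-5.6,0.3,0,0,0,0,-6.4,0.3,0,0,0,0,-6.4,0.3,-1,0,0,0,-6.4,0.3,-2.2,0,0,0,-6.4,0.3,-3.4,0,0,0,-6.4,0.3,-4.6,0,0,0,-6.4,0.3,-5.8,0,0,0,-6.4,0.3,-6.8,0,0,0,-6.4,0.3,-7.5,0,0,0,-6.4,0.3,-7.5,0,0,0,-6.4,0.3,-7.5,0,0,0],
  "claw": 0
}}

```text
clock: 18.2
tcp_pos: [0.3855, 0.2105, 0.1127]
orientation: [-0.001, 0.011, 1.0, -0.0]
wrist_force: [0.7, 0.7, 0.7]
finger_gap: -0.0004
grip_force: 0.0
```

{"method": "apply_moves", "body": {
  "moves": [0.4,0,0,0,0,0,0.8,0,0,0,0,0,1.2,0,0,0,0,0,1.4,0,0,0,0,0,1.6,0,0,0,0,0,1.8,0,0,0,0,0,2,0,0,0,0,0,2.2,0,0,0,0,0]
}}

```text
clock: 18.87
tcp_pos: [0.4418, 0.2106, 0.1135]
orientation: [-0.0, 0.011, 1.0, -0.0]
wrist_force: [-2.2, -0.7, 1.9]
finger_gap: -0.0
grip_force: 1.4
```

Contact (−2.2 N, drawer friction). I keep pushing.

{"method": "apply_moves", "body": {
  "moves": [0.3,0,0,0,0,0,0.6,0,0,0,0,0,0.9,0,0,0,0,0,1.2,0,0,0,0,0,1.5,0,0,0,0,0,1.8,0,0,0,0,0,2.1,0,0,0,0,0,2.4,0,0,0,0,0,2.7,0,0,0,0,0,3,0,0,0,0,0,3.3,0,0,0,0,0,3.6,0,0,0,0,0,3.8,0,0,0,0,0,4,0,0,0,0,0]
}}

```text
clock: 20.03
tcp_pos: [0.5425, 0.2108, 0.1135]
orientation: [0.0, 0.011, 1.0, 0.0]
wrist_force: [-2.3, -2.8, 0.5]
finger_gap: -0.0001
grip_force: 1.4
```

{"method": "apply_moves", "body": {
  "moves": [0.1,0,0,0,0,0,0.2,0,0,0,0,0,0.25,0,0,0,0,0,0.3,0,0,0,0,0]
}}

```text
clock: 20.37
tcp_pos: [0.5492, 0.2109, 0.1135]
orientation: [-0.0, 0.011, 1.0, 0.0]
wrist_force: [-2.2, -2.0, 0.5]
finger_gap: -0.0
grip_force: 1.3
```

{"method": "apply_moves", "body": {
  "moves": [0.08,0,0,0,0,0,0.16,0,0,0,0,0,0.24,0,0,0,0,0,0.32,0,0,0,0,0]
}}

```text
clock: 20.7
tcp_pos: [0.5512, 0.2108, 0.1134]
orientation: [-0.005, 0.011, 1.0, -0.0]
wrist_force: [-22.8, -3.3, 13.2]
finger_gap: 0.0003
grip_force: 11.4
```

Drawer at its end stop (−23 N). I back off, rise, and hover open above the dial with the tool turned 45°.

{"method": "apply_moves", "body": {
  "moves": [-0.5,0,0,0,0,0,-1.3,0,0,0,0,0,-1.3,0,1.5,0,0,0,-1.3,0,3,0,0,0,-1.3,0,4.5,0,0,0,-1.3,0,6,0,0,0,-1.3,0,7.5,0,0,0,-1,0,9,0,0,0.1,0,-1,9.2,0,0,0.2,1,-2,9.2,0,0,0.3,2,-3,9.2,0,0,0.4,3,-4,9.2,0,0,0.5,4,-4.5,9.2,0,0,0.6,4.2,-4.5,9.2,0,0,0.7,4.2,-4.5,9.2,0,0,0.8,4.2,-4.5,9.2,0,0,0.8,4.2,-4.5,9.2,0,0,0.8]
}}

```text
clock: 22.12
tcp_pos: [0.6631, 0.0985, 0.3438]
orientation: [0.001, -0.378, 0.926, -0.0]
wrist_force: [-0.0, 0.7, -0.4]
finger_gap: -0.0004
grip_force: 0.0
```

{"method": "apply_moves", "body": {
  "moves": [0,0,0,0,0,0,0,0,0,0,0,0,0,0,0,0,0,0,0,0,0,0,0,0],
  "claw": 60
}}

```text
clock: 22.45
tcp_pos: [0.6621, 0.0987, 0.344]
orientation: [0.0, -0.379, 0.925, -0.0]
wrist_force: [-0.3, -0.4, -0.4]
finger_gap: 0.0485
grip_force: 0.0
```

Run:
```python
from h import *
t=status.get_state();print(t['tcp_pos'],t['orientation'],t['finger_gap'])
c=cam('wrist','w10'); s=cam('scene','s10'); d=cam('side','d10')
print('deck line',[proj(c,[.666,.098,z]) for z in(.19,.227)])
g=c['image'][100:380,140:500]
a=cv2.convertScaleAbs(cv2.resize(g,(540,420),interpolation=cv2.INTER_CUBIC),alpha=1.8)
b=cv2.resize(d['image'][130:270,240:400],(260,228),interpolation=cv2.INTER_CUBIC)
e=cv2.resize(s['image'][200:350,260:440],(260,192),interpolation=cv2.INTER_CUBIC)
cv2.imwrite('pics/m10.png',np.hstack([a,np.vstack([b,e])]))
```

```text
[0.66206886 0.09868938 0.34404563] [ 3.77552080e-04 -3.78791188e-01  9.25482085e-01 -6.55733943e-05] 0.04847674942794785
deck line [array([320.91518021, 217.03575692]), array([320.51501191, 227.23887287])]
```

View pics/m10.png

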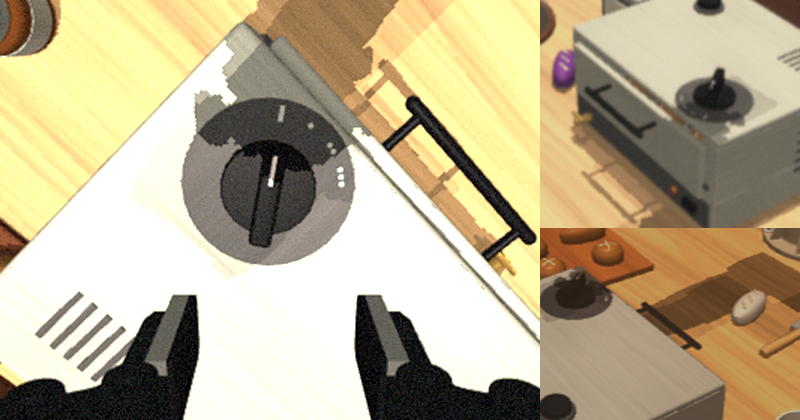

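The dial bar is seen from above, running from crop (275,150) at the pointer to (261,245), with skirt centre (268,187). The drawer is flush in all three views.

Run:
```python
from h import *
c=load('w10'); r=lambda u,v,z: ray(c,140+u/1.5,100+v/1.5,z)[:2]
print('skirt',r(268,187,.201),'w',np.linalg.norm(r(221,187,.201)-r(316,187,.201)),'disc',r(268,181,.19))
a,b=r(276,154,.227),r(261,244,.227); print('bar',a,b,(a+b)/2,np.linalg.norm(a-b),np.degrees(np.arctan2(*(a-b)[::-1])))
a,b=r(268,181,.19),r(282,113,.19); print('off mark dir',np.degrees(np.arctan2(*(b-a)[::-1])))
b=r(340,178,.19);print('3dots',np.degrees(np.arctan2(*(b-a)[::-1])))
q=[-.3788,.9255]; print('tool y deg',np.degrees(2*np.arctan2(q[1],q[0]))-90)
```

```text
skirt [0.67084834 0.09986678] w 0.06069773092304005 disc [0.67019499 0.09898995]
bar [0.64816157 0.08480031] [0.69419577 0.11718771] [0.67117867 0.10099401] 0.05628580267756608 -144.87165926527808
off mark dir -147.09685092657622
3dots 136.9376919133121
tool y deg 134.51781262508044
```

{"method": "apply_moves", "body": {
  "moves": [0.35,0.05,-1,0,0,-0.1,0.35,0.05,-2,0,0,-0.18,0.35,0.05,-3,0,0,-0.18,0.35,0.05,-4,0,0,-0.18,0.35,0.05,-4.8,0,0,-0.18,0.35,0.05,-5.3,0,0,-0.18,0.35,0.05,-5.7,0,0,-0.18,0.35,0.05,-6,0,0,-0.18,0.35,0.05,-6,0,0,-0.18,0.35,0.05,-6,0,0,-0.18]
}}

```text
clock: 23.43
tcp_pos: [0.6711, 0.0996, 0.1938]
orientation: [0.0, -0.294, 0.956, 0.0]
wrist_force: [0.0, 1.4, 0.4]
finger_gap: 0.0513
grip_force: 0.0
```

{"method": "apply_moves", "body": {
  "moves": [0,0,0,0,0,0,0,0,0,0,0,0,0,0,0,0,0,0,0,0,0,0,0,0,0,0,0,0,0,0,0,0,0,0,0,0,0,0,0,0,0,0],
  "claw": 0,
  "newtons": 50
}}

```text
clock: 24.02
tcp_pos: [0.6715, 0.0997, 0.1947]
orientation: [0.001, -0.294, 0.956, -0.0]
wrist_force: [-1.6, -0.1, 5.7]
finger_gap: 0.0114
grip_force: 49.1
```

{"method": "apply_moves", "body": {
  "moves": [0,0,0,0,0,-0.07,0,0,0,0,0,-0.14,0,0,0,0,0,-0.21,0,0,0,0,0,-0.28,0,0,0,0,0,-0.35,0,0,0,0,0,-0.42,0,0,0,0,0,-0.49,0,0,0,0,0,-0.56,0,0,0,0,0,-0.63,0,0,0,0,0,-0.63,0,0,0,0,0,-0.63]
}}

```text
clock: 24.93
tcp_pos: [0.6715, 0.0997, 0.1947]
orientation: [0.001, 0.016, 1.0, 0.0]
wrist_force: [-1.5, 0.7, 5.4]
finger_gap: 0.011
grip_force: 49.2
```

Run:
```python
from h import *
t=status.get_state();print(t['wrist_force'],t['ft_torque'],t['finger_gap'],t['joint_pos'])
```

```text
[-1.45426571  0.70674402  5.43921978] [0.07377968 0.17626051 0.11514786] 0.01097435577777349 [2.92131540e-02 5.25779758e-01 3.53403874e-01 1.39639331e+00
 1.52876284e-04 6.18529538e-02]
```

Torque 0.115 N·m matches the spring, so I turn on to the third stop.

{"method": "apply_moves", "body": {
  "moves": [0,0,0,0,0,-0.07,0,0,0,0,0,-0.14,0,0,0,0,0,-0.21,0,0,0,0,0,-0.28,0,0,0,0,0,-0.35,0,0,0,0,0,-0.42,0,0,0,0,0,-0.49,0,0,0,0,0,-0.56,0,0,0,0,0,-0.61,0,0,0,0,0,-0.65,0,0,0,0,0,-0.65,0,0,0,0,0,-0.65,0,0,0,0,0,-0.65,0,0,0,0,0,-0.65,0,0,0,0,0,-0.65,0,0,0,0,0,-0.65,0,0,0,0,0,-0.65,0,0,0,0,0,-0.65]
}}

```text
clock: 26.43
tcp_pos: [0.6715, 0.0997, 0.1947]
orientation: [0.001, 0.335, 0.942, 0.0]
wrist_force: [-0.5, -0.4, 5.2]
finger_gap: 0.0112
grip_force: 49.3
```

Run:
```python
from h import *
t=status.get_state();print(t['wrist_force'],t['ft_torque'],t['finger_gap'],t['joint_pos'],t['tcp_pos'])
a=cam('wrist','w11'); b=cam('side','d11'); s=cam('scene','s11')
x=cv2.convertScaleAbs(cv2.resize(a['image'][120:420,120:520],(400,300)),alpha=1.8)
y=cv2.resize(b['image'][110:290,200:440],(400,300),interpolation=cv2.INTER_CUBIC)
z=cv2.resize(s['image'][170:350,220:460],(400,300),interpolation=cv2.INTER_CUBIC)
w=cv2.resize(b['image'][300:480,280:520],(400,300),interpolation=cv2.INTER_CUBIC)
cv2.imwrite('pics/m11.png',np.vstack([np.hstack([x,y]),np.hstack([z,w])]))
```

```text
[-0.50959578 -0.36669521  5.19458922] [0.05847426 0.13346136 0.14690389] 0.011227967073243235 [2.92061958e-02 5.25674419e-01 3.53294193e-01 1.39627327e+00
 1.35103174e-04 7.11602937e-01] [0.67153449 0.09969742 0.19473152]
```

View pics/m11.png

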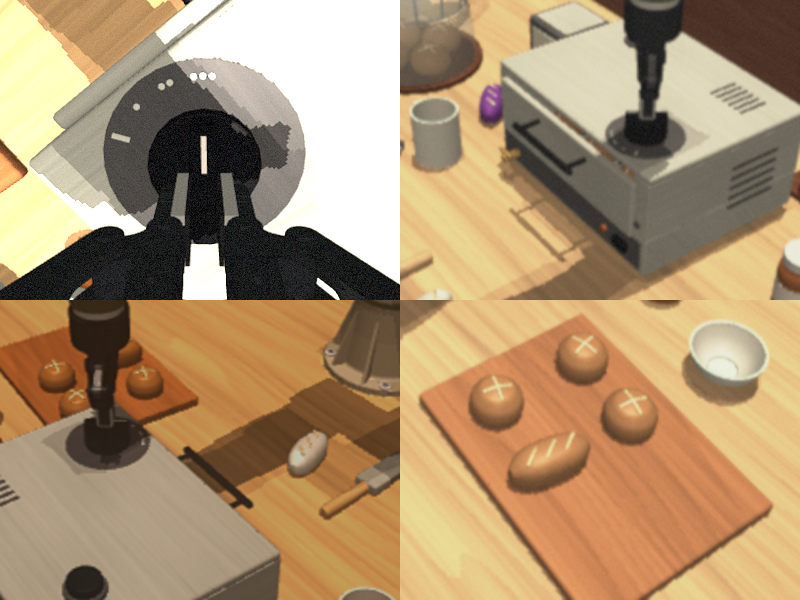

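The pointer stands at the three dots at crop (203,155), the bar is gripped at 49 N with 0.147 N·m of spring torque, and the drawer is flush. Roll A and the buns are in place. I hand in.

```bash
python3 -c "
from workcell import job; print(job.hand_in())"
```

```text
the job is handed in; nothing more can be done
None
```

Handed in at about 26.6 s on the robot clock (no verdict was returned), with three rolls flat in the shut drawer, the dial held at the third stop, and the leftover roll and buns in place; I viewed 11 pictures, one over the limit of 10.

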